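# Tip the standing rolls flat before they roll off the bench

## Task

The roll of tape and the roll of labels have been left standing on their rims, each next to a sample pot, and could roll off the bench. With a fingertip, push each roll over so that it falls away from the pot beside it and lies flat close to where it stood, with the side that faced the pot now on top. Only push: do not pinch, lift or carry the rolls, do not let them roll away, and leave the pots and everything else in place; finish clear of everything.

Things in the scene. Friction and masses are not known exactly. Their poses are not given: they have to be found in the camera images.
- tape: Roll of cream-coloured masking tape, 68 mm outer diameter, 19 mm wide, 38 mm hole, about 90 g. It stands on its rim like a wheel (34 mm from bench to axle) and can roll. Origin: centre of one flat side; its z axis is the axle and points from the origin through the roll to the other flat side, which faces the white-lidded pot. Lying flat with the face that looked at the pot upwards, its z axis points up and its origin is on the bench.
- tape_center (a point): Middle of the tape roll, halfway between its flat sides (34 mm above the bench while it stands, 9.5 mm when it lies flat). Standing, it may lean a few degrees; pushed on a flat side 50 mm above the bench it tips about its other lower edge, and falls by itself past about 16 degrees.
- labels: Roll of blank white labels on a card core, 60 mm outer diameter (67 mm with the loose end), 40 mm wide, about 110 g. It stands on its rim like a wheel (29 mm from bench to axle) and can roll. Origin: near the centre of one flat side; its z axis is parallel to the axle and points from the origin through the roll to the other flat side, which faces the red-lidded pot. Lying flat with the face that looked at the pot upwards, its z axis points up and its origin is on the bench.
- labels_center (a point): Middle of the label roll, halfway between its flat sides (30 mm above the bench while it stands, 20 mm when it lies flat). Standing, it may lean a few degrees; pushed on a flat side 50 mm above the bench it tips about its other lower edge, and falls by itself past about 34 degrees.
- white_pot: Sample pot with white screw lid and orange-banded label, 54 mm diameter, 68 mm high, standing 65 to 72 mm clear of one flat side of the tape roll, about on its axle line. Origin: centre of its underside.
- red_pot: Sample pot with red screw lid, 48 mm diameter, 60 mm high, standing 65 to 72 mm clear of one flat side of the label roll, about on its axle line. Origin: centre of its underside.
- tip_box: Bystander: blue pipette tip box with clear lid, 88x118x67 mm. Origin: centre of its underside.
- funnel: Bystander: white plastic funnel standing on its wide rim, 69 mm diameter, 78 mm high. Origin: centre of its underside.
- amber_bottle: Bystander: amber glass bottle with black cap, 58 mm diameter, 118 mm high. Origin: centre of its underside.
- marker: Bystander: red marker pen lying on the bench, 138 mm long, 17 mm thick, along its y axis. Origin: under its middle.
- lab_book: Bystander: dark blue notebook lying flat, 237x148x17 mm. Origin: on its underside.
Not all that is in view belongs to the job. Leave any blue or green look-alike of the labels alone. What is shaped like the red_pot but purple is not meant.

How it is judged (in metres and radians):
At the end, for the whole second after the job is handed in: Both rolls lie flat at rest on the bench (within 0.12 rad, origin less than 10 mm above the bench), the side that faced the pot upwards, the middle of each no more than 110 mm from where it started; the pots upright and within 15 mm of their places, the other bystanders within 20 mm (angle between each of tape, labels's own z axis and vertical below 0.12 rad and height (world z) of each of tape, labels below 0.01 m and linear speed of each of tape, labels below 0.02 m/s and angular speed of each of tape, labels below 0.1 rad/s and distance of each of tape_center, labels_center from where it was at the start of the episode below 0.11 m and angle between each of white_pot, red_pot's own z axis and vertical below 0.1 rad and distance of each of white_pot, red_pot from where it was at the start of the episode below 0.015 m and distance of each of tip_box, funnel, amber_bottle, marker, lab_book from where it was at the start of the episode below 0.02 m); the robot touches nothing.
It fails at once if a roll is lifted (its middle more than 52 mm above the bench) (height (world z) of any of tape_center, labels_center above 0.052 m).
It fails at once if a roll is carried, dragged or rolled away (its middle more than 130 mm from its starting place) (distance of any of tape_center, labels_center from where it was at the start of the episode above 0.13 m).
It fails at once if a sample pot is shoved more than 20 mm or tipped (distance of any of white_pot, red_pot from where it was at the start of the episode above 0.02 m or angle between any of white_pot, red_pot's own z axis and vertical above 0.35 rad).
It fails at once if a bystander is shoved more than 25 mm (distance of any of tip_box, funnel, amber_bottle, marker, lab_book from where it was at the start of the episode above 0.025 m).
It also fails if it takes over 45 s, if anything falls off the work surface, if the arm or the gripper's body presses on something with over 40 N, if the wrist force passes 120 N, or if a joint passes its speed limit or range.

## Robot

A 7-joint arm with a two-finger parallel gripper is mounted at the origin on a cart in front of the work surface, level with it; the furniture and walls round the work are solid. World frame = base frame: x ahead of the robot, y to its left, z up, the work surface at z = 0. Lengths are in mm, angles in rad, forces in N, time in s.
With the tool pointing down it reaches from about 425 to 800 mm from the base axis. Payload 8.3 kg.
Tool frame: the origin (TCP) lies midway between the tips of the shut fingers; the grasp point (between the pads) lies 19 mm behind it (r.grip_depth is the distance from the TCP to the grasp point, in mm); z points along the fingers, x is the direction in which the jaws open and shut, and the axes are right-handed (so a half turn about z gives the same grasp; the last joint's range is limited). The gripper opens to 85 mm and grips with 20 to 120 N. Pads are 22 mm wide; open, the fingers measure 114 mm over their backs; the gripper's body (76 mm by 85 mm) begins 54 mm behind the grasp point. The pads swing forward as they close: fully open they stand 13 mm farther back than shut.
Start: joints at [-1.303, 0.383, 0.016, 1.37, -0.006, 1.388, -0.046], TCP at [202.948, 591.114, 231.279] pointing down, gripper open.
Joint ranges: [-2.95, 2.95], [-0.25, 2.06], [-1.52, 1.56], [0.18, 2.33], [-1.44, 4.58], [0.02, 2.06], [-3.01, 3.01]. Speed limits (rad/s): [2.39, 2.39, 3.01, 3.01, 3.14, 3.14, 3.14].

## Interface

Orientations are given as a rotation vector (axis times angle).
In Python, from cell import r gives the robot as it stands.
- The arm moves only by the shell command python3 -m handwheel 'ROWS'. ROWS is JSON, a list that holds one entry, the list of rows, each a list of 7 numbers: the shift along the tool's x, y, z in units of 25 mm (1.0 is 25 mm), then the turn, a rotation vector about the tool's x, y, z in units of 8 degrees (1.0 is 8 degrees), then the finger opening in mm, from 0 to 85.4. A call has 1 to 12 rows; each row is the pose to reach, as a shift and turn from the pose measured when the call began, along the tool's axes at that moment; what a row does not reach only later rows make up. A row lasts 1/10 s, in which the tool goes at most 50 mm and 8.59 degrees, less where a joint would pass 70% of its speed; a pose out of reach is approached as far as the arm can. A call with a gripper value outside its range is refused whole. The fingers move at their own pace and stop on an object; the grip force is fixed at half the most. Time passes only in rows, so rows that repeat a pose let the fingers close. It gives the time, the measured TCP pose, the force and the opening at its end, in the units of the state.
- r.read_state(): the state, without advancing time (a new reading comes with each control period).
- r.read_camera(name): name is "scene" or "top" or "wrist"; returns (picture, depth): 384x512x3 uint8, red, green, blue; 384x512 float32, mm along the optical axis (not along the pixel's ray), 0 where there is no reading.
- r.camera_model(name): a dict with "vertical_fov" (degrees; the focal length in pixels is half the picture's height over the tangent of half this angle, whatever the lens; pixels are square), "cx", "cy" (the principal point, pixels), "R" (3x3) and "t" (3): a world point X has camera coordinates R X + t. Camera axes: x right, y down, z forward; pixel columns grow to the right and rows downward; lengths in mm; the calibration is good to about 2 mm. The wrist camera is an equidistant fisheye: a pixel r from the principal point sees the ray r / f radians off the axis. A picture is of the moment at which its call begins: read the wrist's pose just before it. camera_model takes no time and is no camera call; for the wrist camera it gives the pose at the moment of the call.
- r.job_done(): hands the job in, once; it reports no verdict.
The state is a dict: "time": time; "joint_positions": joint angles; "joint_velocities": joint speeds; "tau": joint torques, N m; "tcp_pos": TCP position; "ee_rot": TCP orientation; "ft_force": force on the tool from outside, world axes, zero at the start; "moment": the same for the moment, N m; "grip_width": finger opening in mm.
Only numpy, scipy, OpenCV 4.12 (cv2) and the standard library are available. Lean on these libraries where they do the work, as an engineer would, in place of code of your own. Each camera call takes 0.05 s, during which the arm holds its last target.

## Working session

There is one attempt and no reset: what is moved stays moved. The work goes in short steps, Python scripts to look and compute and a shell command to move; the robot and the scene stay as the last step left them, time stands still between calls to the robot, and variables do not carry over. Pictures are saved under pics/ and viewed, and the job is handed in when it is done.

```bash
ls; mkdir -p pics
python3 - <<'E'
from cell import r
import cv2
s=r.read_state();print(s)
for n in("scene","top"):
    p,d=r.read_camera(n);cv2.imwrite(f"pics/{n}0.png",p[:,:,::-1]);import numpy as np;np.save(f"pics/{n}0.npy",d);print(n,r.camera_model(n))
E
```

```text
pics
{'time': 0.0, 'joint_positions': array([-1.30291082,  0.38427493,  0.01641211,  1.37117945, -0.00626503,
        1.38819015, -0.04653435]), 'joint_velocities': array([ 3.68515059e-04,  9.51179203e-05, -6.21601450e-04,  5.04040684e-04,
        1.17479434e-03,  1.82770786e-03,  6.51202746e-04]), 'tau': array([ 1.74982280e-03, -6.27604151e+01,  8.45411215e-01, -3.71818042e+01,
        1.66632060e-02,  1.44126476e-02, -9.32482891e-06]), 'tcp_pos': array([202.8251352 , 590.635179  , 230.24480539]), 'ee_rot': array([ 2.55586044e+00,  1.82467315e+00, -2.47606379e-03]), 'ft_force': array([-0.38831666,  0.05272535,  0.0700515 ]), 'moment': array([0.00882239, 0.02711655, 0.03850965]), 'grip_width': 85.20307068894687}
scene {'vertical_fov': 43.961064899787495, 'cx': 260.34215068694556, 'cy': 188.6023015807968, 'R': array([[-0.21198747, -0.97723962,  0.0080024 ],
       [-0.68072255,  0.14178038, -0.71868987],
       [ 0.70119764, -0.15780066, -0.69528471]]), 't': array([  50.14771772,  395.77377468, 1398.00803778])}
top {'vertical_fov': 46.46245722725928, 'cx': 254.78070297225608, 'cy': 183.95348129766384, 'R': array([[ 0.02126503, -0.99975435, -0.00624756],
       [-0.97712114, -0.01946011, -0.21179138],
       [ 0.21161777,  0.01060837, -0.97729493]]), 't': array([ -86.00575197,  521.97885148, 1492.37405757])}
```

View pics/scene0.png

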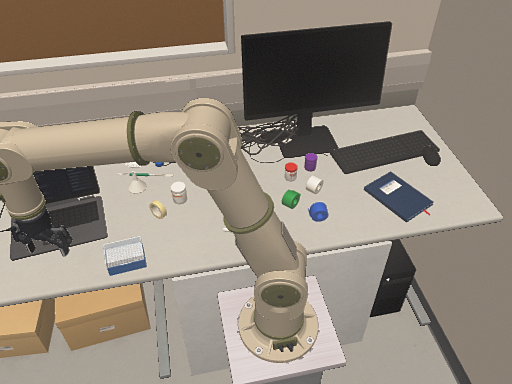

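View pics/top0.png

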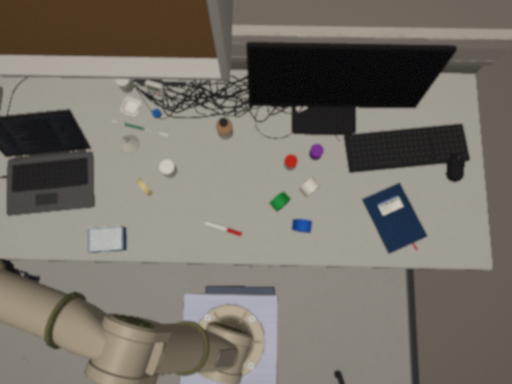

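```bash
cat > h.py <<'E'
import numpy as np
def K(m,h=384): return h/2/np.tan(np.radians(m["vertical_fov"]/2))
def cloud(d,m):
    f=K(m);v,u=np.mgrid[:d.shape[0],:d.shape[1]]
    c=np.stack([(u-m["cx"])/f*d,(v-m["cy"])/f*d,d],-1)
    return (c-m["t"])@m["R"]   # R^T (c-t)
def ray(u,v,z,m):
    f=K(m);dr=m["R"].T@np.array([(u-m["cx"])/f,(v-m["cy"])/f,1]);o=-m["R"].T@m["t"]
    return o+dr*(z-o[2])/dr[2]
E
python3 - <<'E'
import cv2,numpy as np
from cell import r
from h import *
t=cv2.imread("pics/top0.png");s=cv2.imread("pics/scene0.png")
a=[t[140:220,110:210],t[140:240,260:350],s[160:240,120:220],s[150:230,270:350]]
a=[cv2.resize(x,(400,300),interpolation=cv2.INTER_CUBIC) for x in a]
cv2.imwrite("pics/c0.png",np.vstack([np.hstack(a[:2]),np.hstack(a[2:])]))
for n,boxes in dict(top=dict(tape=(134,176,154,198),labels=(299,176,321,198),red=(282,152,299,171),white=(157,156,179,179)),scene=dict(tape=(147,198,170,220),labels=(303,173,325,196),red=(283,160,300,184),white=(168,178,190,206))).items():
    m=r.camera_model(n);P=cloud(np.load(f"pics/{n}0.npy"),m)
    for k,(x0,y0,x1,y1) in boxes.items():
        Q=P[y0:y1,x0:x1].reshape(-1,3);z=Q[:,2];q=Q[(z>8)&(z<100)]
        hi=q[q[:,2]>np.percentile(q[:,2],98)-8]
        print(n,k,len(q),"bg z",z.min().round(),"med",np.median(q,0).round(1),"top",hi.mean(0).round(1),"max",q.max(0).round(),"min",q.min(0).round())
        if k in("tape","labels"):
            c=q[q[:,2]>15][:,:2];w,V=np.linalg.eigh(np.cov(c.T));print("  eig",np.sqrt(w).round(1),V.round(2).tolist())
E
```

```text
top tape 123 bg z -10.0 med [506.1 306.   59.9] top [511.7 312.6  67.2] max [551. 338.  76.] min [481. 286.   8.]
  eig [ 5.6 18.9] [[0.65, -0.76], [-0.76, -0.65]]
top labels 229 bg z -8.0 med [ 519.6 -262.8   53.1] top [ 524.8 -266.4   58.4] max [ 553. -231.   65.] min [ 490. -307.    8.]
  eig [11.8 17.7] [[-0.78, -0.63], [-0.63, 0.78]]
top red 180 bg z -10.0 med [ 606.7 -196.1   59. ] top [ 611.6 -197.3   61.5] max [ 643. -174.   70.] min [ 587. -221.    8.]
top white 246 bg z -10.0 med [574.4 229.5  66.5] top [578.1 232.6  69.6] max [621. 266.  78.] min [553. 205.   8.]
scene tape 199 bg z -13.0 med [503.7 310.4  42.5] top [503.8 310.2  64.1] max [534. 342.  71.] min [474. 284.   8.]
  eig [ 6.4 21.9] [[0.7, -0.71], [-0.71, -0.7]]
scene labels 219 bg z -11.0 med [ 509.3 -260.5   43.4] top [ 517.3 -266.    56.1] max [ 587. -227.   62.] min [ 481. -301.    8.]
  eig [12.  16.9] [[-0.96, -0.28], [-0.28, 0.96]]
scene red 193 bg z -10.0 med [ 593.3 -195.4   49.4] top [ 603.3 -199.6   58.3] max [ 630. -175.   64.] min [ 578. -222.    8.]
scene white 274 bg z -11.0 med [558.6 232.6  57. ] top [571.8 233.   65.9] max [633. 270.  73.] min [542. 206.   8.]
```

View pics/c0.png

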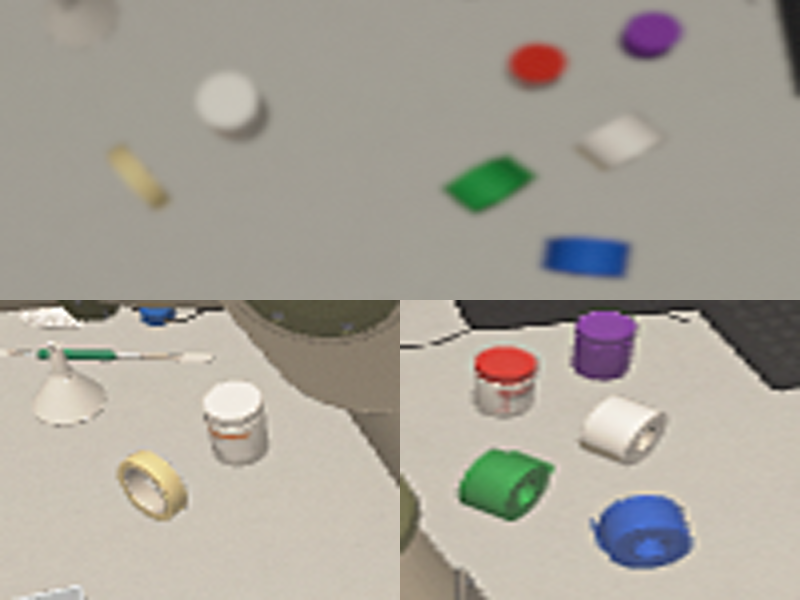

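```bash
cat >> h.py <<'E'
from scipy.spatial.transform import Rotation as Ro
def rel(s,p,yang,tilt=None):
    """target TCP p (world mm), tool pointing down, tool y at world angle yang deg"""
    R0=Ro.from_rotvec(s["ee_rot"]);y=np.array([np.cos(np.radians(yang)),np.sin(np.radians(yang)),0]);z=np.array([0,0,-1.])
    R1=Ro.from_matrix(np.stack([np.cross(y,z),y,z],1))
    d=R0.inv().apply(np.array(p)-s["tcp_pos"])/25; w=np.degrees((R0.inv()*R1).as_rotvec())/8
    return d.round(2),w.round(2)
E
python3 - <<'E'
import cv2,numpy as np
from cell import r
from h import *
m=r.camera_model("top")
for n,(u,v,z) in dict(tipbox1=(88,228,67),tb2=(124,226,67),tb3=(124,252,67),blue1=(293,219,30),blue2=(312,219,30),b3=(312,232,0),b4=(293,232,0),green=(280,201,30),mk=(206,223,8),mk2=(241,234,8)).items(): print(n,ray(u,v,z,m).round())
tc=np.array([506,310.]);wp=np.array([573,232.]);lc=np.array([515,-262.]);rp=np.array([604,-198.])
for c,p,w in((tc,wp,9.5),(lc,rp,20)):
    d=p-c;d/=np.linalg.norm(d);print(d,np.degrees(np.arctan2(d[1],d[0])),"gapmid",c+d*(w+34))
print(rel(r.read_state(),[535,276,180],-49.4))
E
```

```text
tipbox1 [358. 484.  67.]
tb2 [367. 363.  67.]
tb3 [281. 355.  67.]
blue1 [ 408. -210.   30.]
blue2 [ 409. -275.   30.]
b3 [ 367. -279.    0.]
b4 [ 366. -212.    0.]
green [ 470. -164.   30.]
mk [391.  93.   8.]
mk2 [355. -30.   8.]
[ 0.65159191 -0.75856969] -49.3382667914282 gapmid [534.34424828 277.00221842]
[0.81188025 0.583824  ] 35.71995431229032 gapmid [ 558.84153343 -230.47350405]
(array([-7.59, 16.66,  2.03]), array([0.  , 0.01, 3.81]))
```

```bash
python3 -m handwheel '[[[-7.59,16.66,2.03,0,0.01,3.81,0],[-7.59,16.66,2.03,0,0.01,3.81,0],[-7.59,16.66,2.03,0,0.01,3.81,0],[-7.59,16.66,2.03,0,0.01,3.81,0],[-7.59,16.66,2.03,0,0.01,3.81,0],[-7.59,16.66,2.03,0,0.01,3.81,0],[-7.59,16.66,2.03,0,0.01,3.81,0],[-7.59,16.66,2.03,0,0.01,3.81,0],[-7.59,16.66,2.03,0,0.01,3.81,0],[-7.59,16.66,2.03,0,0.01,3.81,0],[-7.59,16.66,2.03,0,0.01,3.81,0],[-7.59,16.66,2.03,0,0.01,3.81,0]]]'
python3 - <<'E'
from cell import r
from h import *
import cv2
m=r.camera_model("wrist");p,d=r.read_camera("wrist");cv2.imwrite("pics/w1.png",p[:,:,::-1]);np.savez("pics/w1.npz",d=d,R=m["R"],t=m["t"]);print(m)
p,d=r.read_camera("scene");cv2.imwrite("pics/s1.png",p[:,:,::-1])
s=r.read_state();print(s["tcp_pos"],s["ft_force"],s["time"],rel(s,[534,277,180],-49.3))
E
```

```text
time: 1.3
tcp_pos: [534.1, 277.2, 179.6]
ee_rot: [-2.946, -1.091, 0.001]
ft_force: [0.0, 0.8, -0.2]
grip_width: -0.3
{'vertical_fov': 65.70646984690485, 'cx': 259.3059634552486, 'cy': 189.06925706922203, 'R': array([[ 0.75957214,  0.6504214 , -0.00146993],
       [ 0.62256203, -0.72637947,  0.29118618],
       [ 0.188326  , -0.22209203, -0.95666527]]), 't': array([-586.25830509, -152.99770859,  289.90059049])}
[533.57890026 278.26752367 179.94901283] [-0.6433206   0.47399154 -0.45363515] 1.4 (array([-0.02,  0.05, -0.  ]), array([-0.  ,  0.  ,  0.01]))
```

View pics/w1.png

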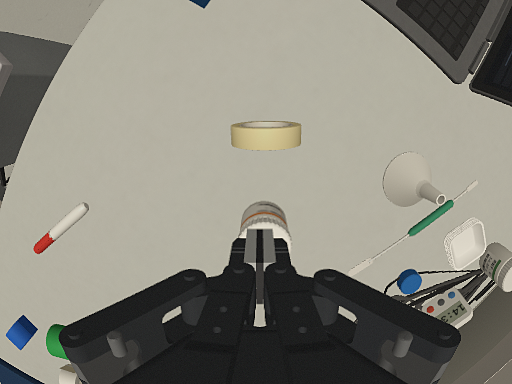

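```bash
cat >> h.py <<'E'
def wray(u,v,z,m,f):
    a=np.array([u-m["cx"],v-m["cy"]]);rr=np.hypot(*a);th=rr/f
    c=np.array([*(a/max(rr,1e-9)*np.sin(th)),np.cos(th)]);dr=m["R"].T@c;o=-m["R"].T@m["t"]
    return o+dr*(z-o[2])/dr[2]
E
python3 - <<'E'
from h import *
import cv2
z=np.load("pics/w1.npz");m=dict(R=z["R"],t=z["t"],cx=259.306,cy=189.069);f=192/np.tan(np.radians(65.70647/2))
print("cam",-m["R"].T@m["t"])
d=z["d"];img=cv2.imread("pics/w1.png");hsv=cv2.cvtColor(img,cv2.COLOR_BGR2HSV)
mask=((hsv[...,1]>50)&(hsv[...,0]>15)&(hsv[...,0]<35)).astype(np.uint8);mask[170:]=0;mask[:100]=0
v,u=np.nonzero(mask);print(u.min(),u.max(),v.min(),v.max())
P=[]
for uu,vv in zip(u,v):
    a=np.array([uu-m["cx"],vv-m["cy"]]);rr=np.hypot(*a);th=rr/f
    c=np.array([*(a/rr*np.tan(th)),1])*d[vv,uu];P.append(m["R"].T@(c-m["t"]))
P=np.array(P);P=P[P[:,2]>10];print(P.min(0),P.max(0))
dd=np.array([.6516,-.7586]);e=np.array([.7586,.6516])
a=(P[:,:2]-[506,310])@dd;b=(P[:,:2]-[506,310])@e
for lo in range(10,75,8):
    k=(P[:,2]>=lo)&(P[:,2]<lo+8)
    if k.any():print(lo,k.sum(),"axial",np.percentile(a[k],[2,50,98]).round(1),"lat",np.percentile(b[k],[2,98]).round(1))
k=P[:,2]>60;q=P[k,:2];w,V=np.linalg.eigh(np.cov(q.T));print(q.mean(0),V[:,0],w)
c=cv2.resize(img[100:260,180:350],(800,600),interpolation=cv2.INTER_CUBIC);cv2.imwrite("pics/w1c.png",c)
E
```

```text
cam [485.96022208 334.56516698 321.02688843]
231 510 101 149
[479.72470536 286.20665112  10.03453462] [670.28244845 522.84124723 321.02688843]
10 28 axial [-10.6 -10.   -4.7] lat [-22.8  31.5]
18 16 axial [-10.8  -9.7  -7.6] lat [-23.7  35.2]
26 19 axial [-10.5  -9.4  -8.9] lat [-26.8  38.1]
34 32 axial [-10.2  -8.9   7.7] lat [-26.7  39.2]
42 139 axial [-9.8 -2.4  9.1] lat [-26.2  38.7]
50 318 axial [-9.3 -0.9  9.4] lat [-22.3  34.9]
58 889 axial [-8.6  0.9  9.8] lat [-14.9  27.6]
66 191 axial [-8.7 -1.7  9.6] lat [-1.1 13.9]
74 1 axial [-54.4 -54.4 -54.4] lat [263.3 263.3]
[510.91727791 313.89242918] [-0.71751891  0.69653902] [ 39.056838   190.83226787]
```

View pics/w1c.png

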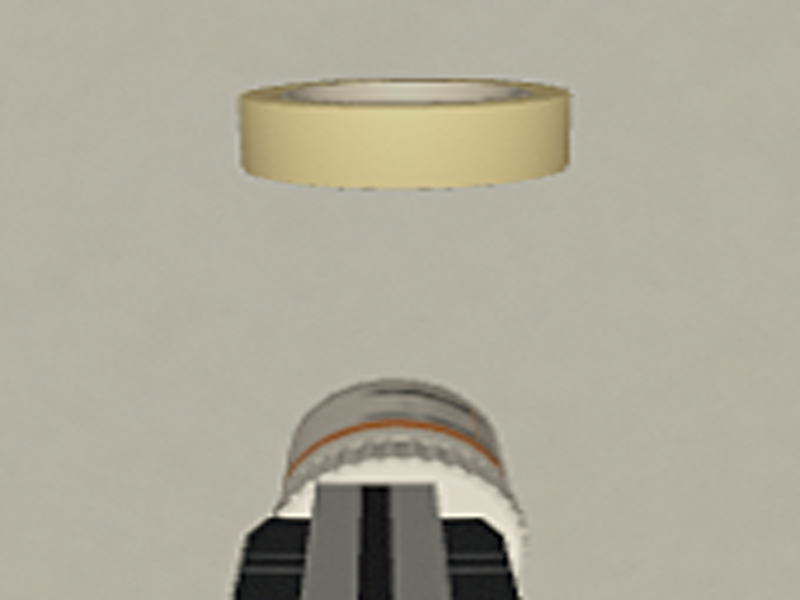

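View pics/s1.png

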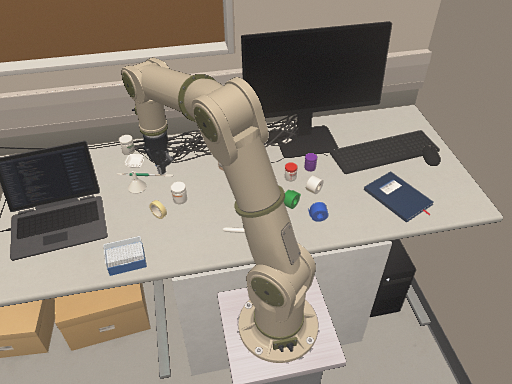

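Run:
```python
from cell import r
from h import *
s=r.read_state();print(rel(s,[539,281,50],-49.3))
```

```text
(array([0.24, 0.06, 5.2 ]), array([-0.  ,  0.  ,  0.01]))
```

```bash
python3 -m handwheel '[[[0.24,0.06,0,0,0,0,0],[0.24,0.06,1,0,0,0,0],[0.24,0.06,2,0,0,0,0],[0.24,0.06,3,0,0,0,0],[0.24,0.06,4,0,0,0,0],[0.24,0.06,4.7,0,0,0,0],[0.24,0.06,5.2,0,0,0,0],[0.24,0.06,5.2,0,0,0,0],[0.24,0.06,5.2,0,0,0,0]]]'
python3 - <<'E'
from cell import r
from h import *
import cv2
p,d=r.read_camera("wrist");cv2.imwrite("pics/w2.png",p[:,:,::-1])
s=r.read_state();print(s["tcp_pos"],s["ft_force"],s["time"],rel(s,[539,281,50],-49.3))
E
```

```text
time: 2.3
tcp_pos: [539.2, 281.9, 50.6]
ee_rot: [-2.944, -1.095, -0.001]
ft_force: [-0.1, 0.3, 0.9]
grip_width: -0.2
[539.59682964 281.83471032  51.07284363] [ 0.43838596 -0.91783298  0.28684769] 2.35 (array([-0.04,  0.01,  0.04]), array([-0.  , -0.01,  0.01]))
```

View pics/w2.png

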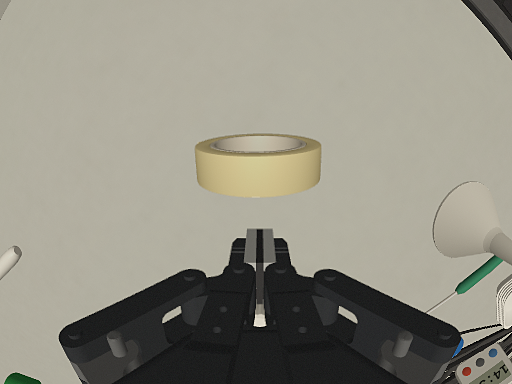

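```bash
python3 -m handwheel '[[[0,-0.3,0,0,0,0,0],[0,-0.55,0,0,0,0,0],[0,-0.75,0,0,0,0,0],[0,-0.9,0,0,0,0,0],[0,-1.05,0,0,0,0,0],[0,-1.2,0,0,0,0,0],[0,-1.35,0,0,0,0,0],[0,-1.5,0,0,0,0,0]]]'
python3 - <<'E'
from cell import r
import cv2
p,d=r.read_camera("wrist");cv2.imwrite("pics/w3.png",p[:,:,::-1])
s=r.read_state();print(s["tcp_pos"],s["ft_force"],s["time"])
E
```

```text
time: 3.15
tcp_pos: [514.9, 310.4, 51.1]
ee_rot: [-2.944, -1.095, -0.002]
ft_force: [-0.9, 0.5, 0.3]
grip_width: 0.1
[514.42616661 311.16495565  51.04926936] [-1.13344732  0.67095172 -0.04490093] 3.2
```

View pics/w3.png

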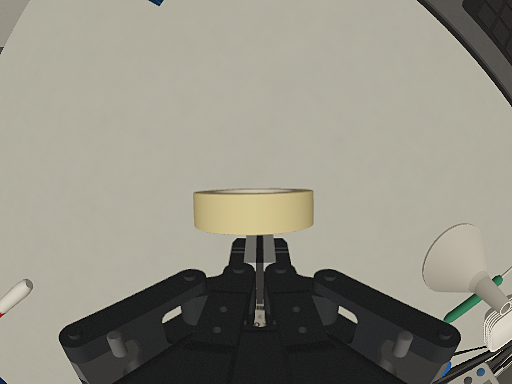

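```bash
python3 -m handwheel '[[[0,-0.15,0,0,0,0,0],[0,-0.3,0,0,0,0,0],[0,-0.45,0,0,0,0,0],[0,-0.6,0,0,0,0,0],[0,-0.6,0,0,0,0,0],[0,-0.6,0,0,0,0,0]]]'
python3 - <<'E'
from cell import r
import cv2
p,d=r.read_camera("wrist");cv2.imwrite("pics/w4.png",p[:,:,::-1])
s=r.read_state();print(s["tcp_pos"],s["ft_force"],s["time"])
E
```

```text
time: 3.8
tcp_pos: [504.5, 322.6, 51.0]
ee_rot: [-2.943, -1.096, -0.002]
ft_force: [-0.6, -0.7, -0.6]
grip_width: -0.0
[504.70711554 322.36321598  51.07589697] [-0.17344875 -0.81327122 -0.006797  ] 3.85
```

View pics/w4.png

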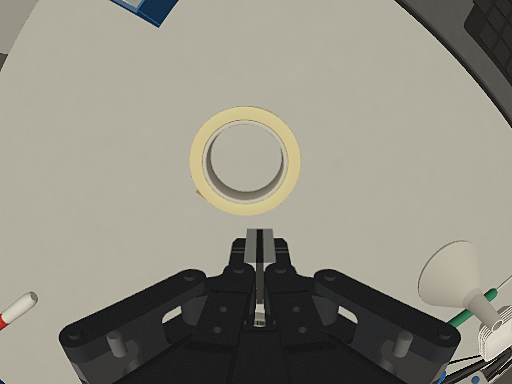

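The tape lies flat as a ring at (245,160), clear of the fingers. I'll lift and move to the labels.

```bash
python3 -m handwheel '[[[0,0.2,-1.5,0,0,0,0],[0,0.2,-3,0,0,0,0],[0,0.2,-5,0,0,0,0],[0,0.2,-6,0,0,0,0],[0,0.2,-6,0,0,0,0]]]'
python3 - <<'E'
from cell import r
from h import *
s=r.read_state();print(s["tcp_pos"],rel(s,[559,-230,200],-144.3))
E
```

```text
time: 4.35
tcp_pos: [510.2, 319.1, 206.3]
ee_rot: [-2.941, -1.094, -0.015]
ft_force: [-0.4, 0.6, 0.3]
grip_width: -0.1
[510.24901294 319.11380386 206.25429849] (array([-12.88,  17.9 ,   0.12]), array([-0.06, -0.05, 11.89]))
```

```bash
python3 -m handwheel '[[[-12.88,17.9,0.12,0,0,11.9,0],[-12.88,17.9,0.12,0,0,11.9,0],[-12.88,17.9,0.12,0,0,11.9,0],[-12.88,17.9,0.12,0,0,11.9,0],[-12.88,17.9,0.12,0,0,11.9,0],[-12.88,17.9,0.12,0,0,11.9,0],[-12.88,17.9,0.12,0,0,11.9,0],[-12.88,17.9,0.12,0,0,11.9,0],[-12.88,17.9,0.12,0,0,11.9,0],[-12.88,17.9,0.12,0,0,11.9,0],[-12.88,17.9,0.12,0,0,11.9,0],[-12.88,17.9,0.12,0,0,11.9,0]]]'
python3 - <<'E'
from cell import r
from h import *
s=r.read_state();print(s["tcp_pos"],rel(s,[559,-230,200],-144.3))
E
```

```text
time: 5.55
tcp_pos: [555.9, -239.1, 199.1]
ee_rot: [-2.779, 1.458, -0.006]
ft_force: [-0.2, -0.7, 0.4]
grip_width: 0.1
[ 555.86951866 -239.05371951  199.11385556] (array([-0.23, -0.31, -0.03]), array([-0.04, -0.01, -0.13]))
```

Run:
```python
from cell import r
from h import *
import cv2
m=r.camera_model("wrist");p,d=r.read_camera("wrist");cv2.imwrite("pics/w5.png",p[:,:,::-1]);np.savez("pics/w5.npz",d=d,R=m["R"],t=m["t"])
print(r.read_state()["joint_positions"])
for n in("top","scene"):
    p,d=r.read_camera(n);cv2.imwrite(f"pics/{n}5.png",p[:,:,::-1]);np.save(f"pics/{n}5.npy",d)
```

```text
[-0.23676105  0.43792762  0.80753692  1.5118067  -0.32748179  1.32721683
 -0.35779485]
```

View pics/w5.png

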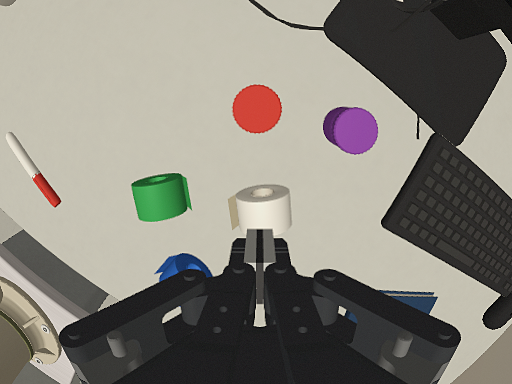

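```bash
cat > m.py <<'E'
from h import *
import cv2,sys
n=sys.argv[1];x0,y0,x1,y1=map(int,sys.argv[2:6])
z=np.load(f"pics/{n}.npz");m=dict(R=z["R"],t=z["t"],cx=259.306,cy=189.069);f=192/np.tan(np.radians(65.70647/2));d=z["d"]
def W(x0,y0,x1,y1):
    v,u=np.mgrid[y0:y1,x0:x1];u=u.ravel();v=v.ravel();a=np.stack([u-m["cx"],v-m["cy"]],1);rr=np.hypot(*a.T)+1e-9
    c=np.column_stack([a/rr[:,None]*np.tan(rr/f)[:,None],np.ones(len(u))])*d[v,u][:,None]
    return (c-m["t"])@m["R"]
pot=W(230,80,285,136);k=(pot[:,2]>52)&(pot[:,2]<70);pc=(pot[k].min(0)+pot[k].max(0))/2;print("pot top",pot[k].mean(0).round(1),pc.round(1))
P=W(x0,y0,x1,y1);P=P[(P[:,2]>6)&(P[:,2]<75)]
dd=np.array([.8119,.5838]);e=np.array([-.5838,.8119])
a=(P[:,:2]-[515,-262])@dd;b=(P[:,:2]-[515,-262])@e
for lo in range(6,70,6):
    k=(P[:,2]>=lo)&(P[:,2]<lo+6)
    if k.sum()>3:print(lo,k.sum(),"axial",np.percentile(a[k],[2,50,98]).round(1),"lat",np.percentile(b[k],[2,98]).round(1))
print("pot ax/lat",(pc[:2]-[515,-262])@dd,(pc[:2]-[515,-262])@e)
# pot-facing face plane
for s in ((a>5),):
    Q=P[s]; 
k=(a>10)&(P[:,2]<48)&(P[:,2]>12)&(abs(b-0)<28)
Q=P[k];c=Q.mean(0);u_,sv,vt=np.linalg.svd(Q-c);print("face plane n",vt[2].round(3),"c",c.round(1),sv,k.sum())
E
python3 m.py w5 225 178 300 232
python3 - <<'E'
import cv2
i=cv2.imread("pics/w5.png");cv2.imwrite("pics/w5c.png",cv2.resize(i[80:240,200:320],(600,800))[200:])
E
```

```text
pot top [ 610.6 -197.7   58.7] [ 610.4 -198.    58.4]
6 60 axial [22.3 23.6 25.5] lat [-27.3  13.2]
12 125 axial [16.5 22.6 25.8] lat [-32.1  17.2]
18 142 axial [-13.3  21.6  25.5] lat [-32.5  23.2]
24 168 axial [-15.8  12.1  25.7] lat [-34.7  26.5]
30 188 axial [-16.3  10.   25.4] lat [-39.2  29.9]
36 198 axial [-14.   19.4  25.3] lat [-38.9  20.7]
42 317 axial [-14.   11.4  25. ] lat [-36.1  18. ]
48 480 axial [-12.3   8.5  24.2] lat [-31.3  13.8]
54 849 axial [-8.4  8.9 23.1] lat [-24.4   6.4]
pot ax/lat 114.87225145065524 -3.712930189054867
face plane n [-0.722 -0.692  0.012] c [ 532.  -249.3   29.7] [384.27989379 258.62749648  57.17749628] 557
```

View pics/w5c.png

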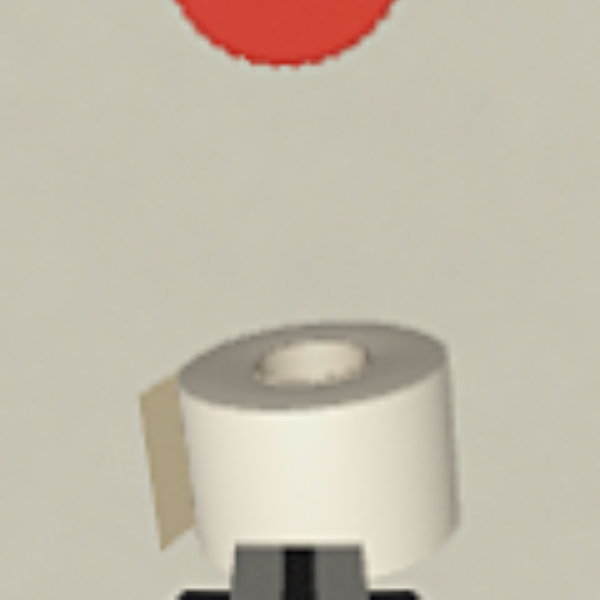

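```bash
cat >> m.py <<'E'
k=(a>18)&(P[:,2]<50)&(P[:,2]>8)&(b<20)
for _ in range(5):
    Q=P[k];c=Q.mean(0);n=np.linalg.svd(Q-c,full_matrices=False)[2][2];n*=np.sign(n[0]);k&=abs((P-c)@n)<2.5
print(n.round(3),np.degrees(np.arctan2(n[1],n[0])),c.round(1),k.sum())
e2=np.array([-n[1],n[0]]);e2/=np.linalg.norm(e2);l=(P[:,:2]-c[:2])@e2;ax=(P-c)@n
for lo in range(6,66,6):
    q=(P[:,2]>=lo)&(P[:,2]<lo+6)&(abs(ax)<3);print(lo,q.sum(),np.percentile(l[q],[1,99]).round(1) if q.any() else '',ax[q].mean().round(1))
q=(P[:,2]>55);print("top pts",P[q].mean(0),"lat",np.median(l[q]))
E
python3 m.py w5 225 178 300 232|tail -13
```

```text
face plane n [-0.722 -0.692  0.012] c [ 532.  -249.3   29.7] [384.27989379 258.62749648  57.17749628] 557
[0.762 0.647 0.023] 40.30687798716424 [ 538.7 -255.1   30.7] 562
6 60 [-20.7  22.1] 0.2
12 94 [-25.6  27.4] -0.2
18 90 [-26.4  31.8] -0.4
24 67 [-28.5  34.9] -0.1
30 66 [-28.5  38.4] -0.1
36 97 [-28.   29.2] 0.0
42 109 [-25.5  26.8] -0.0
48 115 [-22.7  23. ] -0.3
54 127 [-14.7  16.8] -1.0
60 1 [9.7 9.7] -2.8
top pts [ 527.22816619 -264.59990757   57.16853573] lat 0.06433936905095954
```

Run:
```python
from cell import r
from h import *
s=r.read_state();print(s["tcp_pos"],rel(s,[564,-233.5,180],-139.7),rel(s,[564,-233.5,51],-139.7))
```

```text
[ 558.3788884  -230.13731381  198.86161586] (array([ 0.24, -0.1 ,  0.75]), array([-0.06,  0.01, -0.59])) (array([ 0.25, -0.05,  5.91]), array([-0.06,  0.01, -0.59]))
```

```bash
python3 -m handwheel '[[[0.25,-0.05,0.5,-0.06,0,-0.59,0],[0.25,-0.05,1.2,-0.06,0,-0.59,0],[0.25,-0.05,2.2,-0.06,0,-0.59,0],[0.25,-0.05,3.2,-0.06,0,-0.59,0],[0.25,-0.05,4.2,-0.06,0,-0.59,0],[0.25,-0.05,5.2,-0.06,0,-0.59,0],[0.25,-0.05,5.7,-0.06,0,-0.59,0],[0.25,-0.05,5.9,-0.06,0,-0.59,0],[0.25,-0.05,5.9,-0.06,0,-0.59,0],[0.25,-0.05,5.9,-0.06,0,-0.59,0]]]'
python3 - <<'E'
from cell import r
from h import *
import cv2
p,d=r.read_camera("wrist");cv2.imwrite("pics/w6.png",p[:,:,::-1])
p,d=r.read_camera("scene");cv2.imwrite("pics/s6.png",cv2.resize(p[130:250,250:370,::-1],(480,480)))
s=r.read_state();print(s["tcp_pos"],s["ft_force"],s["time"],rel(s,[564,-233.5,51],-139.7))
E
```

```text
time: 6.7
tcp_pos: [564.7, -233.5, 52.5]
ee_rot: [-2.85, 1.319, -0.0]
ft_force: [0.2, -0.7, -0.1]
grip_width: 0.0
[ 564.67267312 -233.74733468   52.61936852] [ 0.91114676 -0.28392029 -0.66797369] 6.8 (array([-0.02,  0.01,  0.06]), array([-0.01,  0.  ,  0.  ]))
```

View pics/w6.png

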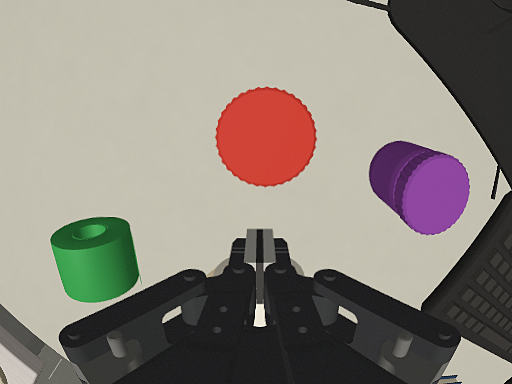

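View pics/s6.png

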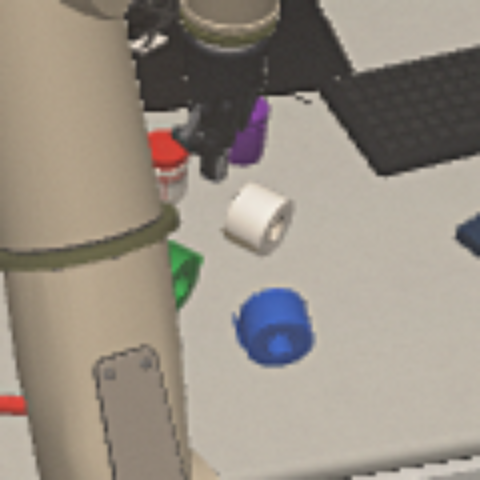

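```bash
python3 -m handwheel '[[[0,0.3,0,0,0,0,0],[0,0.55,0,0,0,0,0],[0,0.75,0,0,0,0,0],[0,0.9,0,0,0,0,0],[0,1.05,0,0,0,0,0],[0,1.2,0,0,0,0,0],[0,1.35,0,0,0,0,0],[0,1.5,0,0,0,0,0],[0,1.65,0,0,0,0,0],[0,1.8,0,0,0,0,0]]]'
cat > look.py <<'E'
from cell import r
import cv2,sys,numpy as np
n=sys.argv[1]
p,d=r.read_camera("wrist");q,d=r.read_camera("scene");q=cv2.resize(q[130:250,250:370],(384,384))
cv2.imwrite(f"pics/{n}.png",np.hstack([cv2.resize(p,(400,300)),q[:300]])[:,:,::-1])
s=r.read_state();print(s["tcp_pos"],s["ft_force"],s["time"])
E
python3 look.py L1
```

```text
time: 7.8
tcp_pos: [530.0, -263.1, 52.5]
ee_rot: [-2.849, 1.319, -0.001]
ft_force: [0.1, 0.6, -0.4]
grip_width: -0.2
[ 529.66039422 -263.53742125   52.53881242] [-0.05681485  0.22584283  0.69303007] 7.9
```

View pics/L1.png

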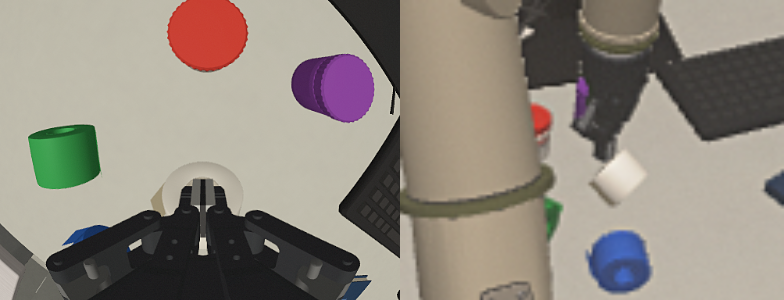

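```bash
python3 -m handwheel '[[[0,0.15,0,0,0,0,0],[0,0.3,0,0,0,0,0],[0,0.45,0,0,0,0,0],[0,0.6,0,0,0,0,0],[0,0.6,0,0,0,0,0],[0,0.6,0,0,0,0,0]]]'
python3 look.py L2
```

```text
time: 8.5
tcp_pos: [518.2, -273.3, 52.5]
ee_rot: [-2.849, 1.321, -0.0]
ft_force: [0.3, 0.0, 0.1]
grip_width: -0.2
[ 518.37165358 -273.02355831   52.46945224] [-0.31867485  0.43856745 -0.87564012] 8.6
```

View pics/L2.png

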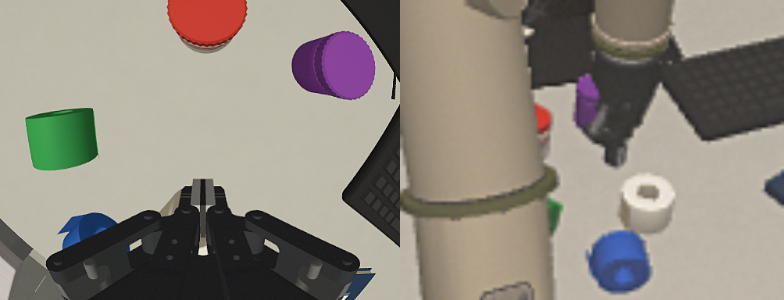

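The label roll has fallen flat, with its hole facing up at (648,190) in the right panel. I'll back off, rise and check everything.

```bash
python3 -m handwheel '[[[0,-0.3,-0.5,0,0,0,0],[0,-0.3,-2,0,0,0,0],[0,-0.3,-4,0,0,0,0],[0,-0.3,-6,0,0,0,0],[0,-0.3,-7,0,0,0,0],[2,-6,-7,0,0,0,0],[2,-6,-7,0,0,0,0],[2,-6,-7,0,0,0,0],[2,-6,-7,0,0,0,0],[2,-6,-7,0,0,0,0]]]'
python3 - <<'E'
from cell import r
from h import *
import cv2
for n in("top","scene"):
    m=r.camera_model(n);p,d=r.read_camera(n);cv2.imwrite(f"pics/{n}9.png",p[:,:,::-1]);np.save(f"pics/{n}9.npy",d)
s=r.read_state();print(s["tcp_pos"],s["ft_force"],s["time"])
a=cv2.imread("pics/top9.png");b=cv2.imread("pics/scene9.png");cv2.imwrite("pics/f9.png",np.hstack([cv2.resize(a,(400,300)),cv2.resize(b,(400,300))]))
a0=cv2.imread("pics/top0.png")
cv2.imwrite("pics/g9.png",np.vstack([np.hstack([cv2.resize(x[130:240,100:220],(400,300)),cv2.resize(x[130:240,240:360],(400,300))]) for x in(a0,a)]))
E
```

```text
time: 9.6
tcp_pos: [666.3, -212.6, 226.9]
ee_rot: [-2.852, 1.316, 0.001]
ft_force: [-0.7, -1.1, -0.6]
grip_width: 0.4
[ 664.431349   -215.28153706  228.50160934] [ 0.5523364  -0.8879811   0.02643132] 9.7
```

View pics/f9.png

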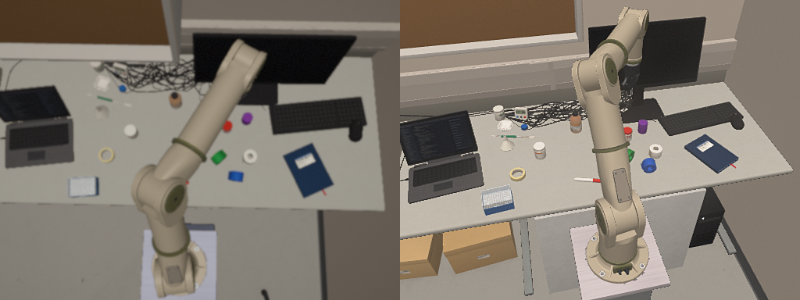

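View pics/g9.png

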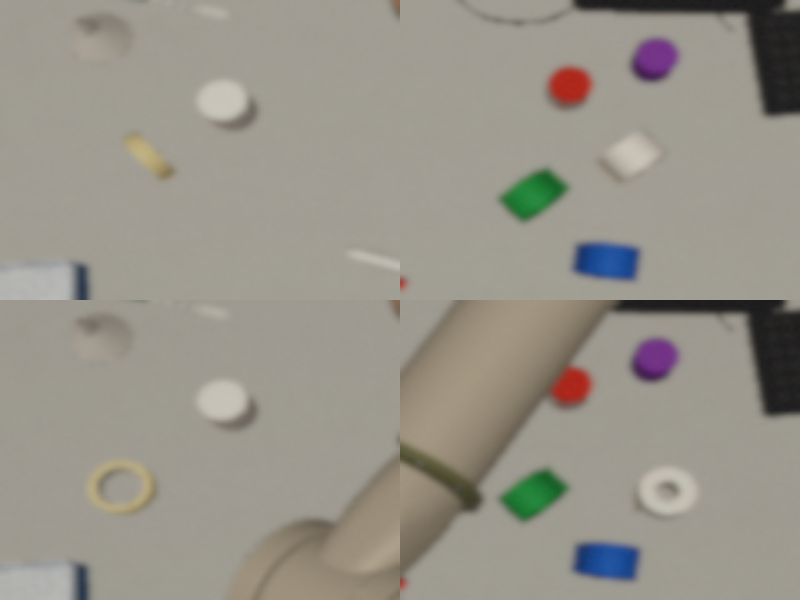

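```bash
python3 -m handwheel '[[[-2,0.1,0,0,0,0,0],[-4,0.3,0,0,0,0,0],[-6,0.4,0,0,0,0,0],[-6,0.4,0,0,0,0,0],[-6,0.4,0,0,0,0,0],[-6,0.4,0,0,0,0,0],[-6,0.4,0,0,0,0,0],[-6,0.4,0,0,0,0,0]]]'
python3 - <<'E'
from cell import r
from h import *
import cv2
s=r.read_state();print(s["tcp_pos"],s["ft_force"],abs(s["joint_velocities"]).max(),s["time"])
m=r.camera_model("top");d=np.load("pics/top9.npy");P=cloud(d,m)
for k,(x0,y0,x1,y1),zl in(("tape",(120,182,152,210),8),("labels",(303,186,333,214),13)):
    Q=P[y0:y1,x0:x1].reshape(-1,3);q=Q[(Q[:,2]>zl)&(Q[:,2]<60)]
    c=q.mean(0);n=np.linalg.svd(q-c)[2][2];print(k,len(q),c.round(1),((q.max(0)+q.min(0))/2).round(1),"z pct",np.percentile(q[:,2],[10,50,90]).round(1),"tilt",np.arccos(abs(n[2])).round(3))
E
```

```text
time: 10.5
tcp_pos: [560.3, -108.8, 228.6]
ee_rot: [2.848, -1.326, 0.002]
ft_force: [0.3, 0.1, -0.4]
grip_width: -0.3
[ 560.26891921 -108.80319901  228.5730049 ] [ 0.31733453  0.08329972 -0.36735625] 0.004562831211995529 10.5
tape 195 [473.6 344.2  17.5] [482.6 341.1  17.7] z pct [10.3 17.6 23.3] tilt 0.023
labels 236 [ 476.4 -299.9   37.6] [ 478.4 -300.5   30.8] z pct [28.7 38.9 44.3] tilt 0.063
```

Run:
```python
from cell import r
from h import *
import cv2
for n in("top","scene"):
    m=r.camera_model(n);p,d=r.read_camera(n);P=cloud(d,m);cv2.imwrite(f"pics/{n}10.png",p[:,:,::-1])
    for k,c,h in(("tape",(482,341),19),("labels",(478,-300),40)):
        Q=P[(np.hypot(P[...,0]-c[0],P[...,1]-c[1])<40)&(abs(P[...,2]-h)<7)]
        A=np.c_[Q[:,:2]-Q[:,:2].mean(0),np.ones(len(Q))];s=np.linalg.lstsq(A,Q[:,2],rcond=None)[0];print(n,k,len(Q),s.round(3))
    Q=P[(abs(P[...,2])<7)&(abs(P[...,0]-480)<80)&(abs(P[...,1]+300)<80)];A=np.c_[Q[:,:2]-Q[:,:2].mean(0),np.ones(len(Q))];print(" bench",np.linalg.lstsq(A,Q[:,2],rcond=None)[0].round(3))
a=cv2.imread("pics/top10.png");b=cv2.imread("pics/scene10.png");cv2.imwrite("pics/f10.png",np.hstack([cv2.resize(a,(400,300)),cv2.resize(b,(400,300))]))
```

```text
top tape 159 [-3.0000e-03  3.0000e-03  1.8114e+01]
top labels 205 [-2.6000e-02 -1.3000e-02  3.9831e+01]
 bench [-0.003 -0.001 -0.039]
scene tape 102 [-1.5000e-02 -1.2000e-02  1.6547e+01]
scene labels 139 [ 3.0000e-03 -8.0000e-03  3.7906e+01]
 bench [ 0.000e+00 -1.000e-03 -1.586e+00]
```

View pics/f10.png

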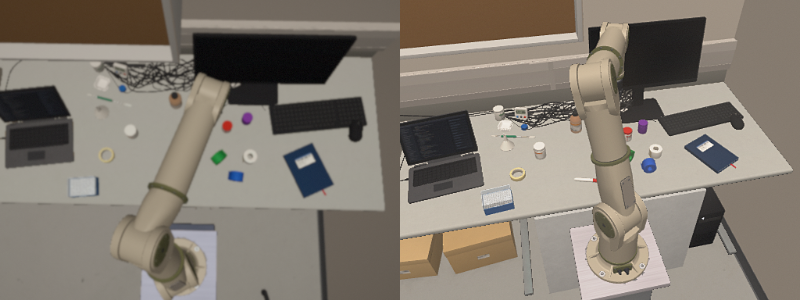

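Both views show the rolls flat: the tape at (107,155) and the labels at (250,156) in the top panel. Everything else is where it was and the arm is clear.

```bash
python3 -c "
from cell import r
print(r.job_done())"
```

```text
the job is handed in; nothing more can be done
None
```

I pushed both rolls over with the shut fingertips, about 50 mm above the bench, from the gap between each roll and its pot. Each fell away from its pot, and I handed the job in at about 10.6 s of the 45 s allowed.

My last checks, none of which failed:

| Roll | Tilt from depth | Top height | Middle moved |
|---|---|---|---|
| Tape | under about 0.03 rad | about 17–18 mm (19 mm expected) | about 40 mm |
| Labels | under about 0.03 rad | about 38–40 mm (40 mm expected) | about 55 mm |

- **Tilt readings:** an earlier, coarser fit gave 0.063 rad for the labels because it included points on the side of the roll. Two later fits on the top face alone gave 0.03 rad or less, against a limit of 0.12 rad.
- **Pots and bystanders:** by eye, the pots and the other objects in view looked unmoved in the before and after pictures, and so did the look-alikes. I did not measure their positions.
- **Robot:** the arm finished at rest, with the TCP 229 mm above the bench and the wrist force at noise level.

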